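Empty the pan of chuck bodies into the sorting tray and set the magnifier over them

TASK

Tip the three chuck bodies out of the handled steel pan into the shallow sorting tray, and stand the emptied pan upright again on its cork mat under the raised half-shelf. Then swing the bench magnifier round so that its lens is over the middle of the tray, and set the lens level for inspecting them. Leave the tray and everything else on the bench where it stands.

Things in the scene. Friction and masses are not known exactly. Their poses are not given: they have to be found in the camera images.
- pan: Open steel pan with straight black plastic handle, 0.2 kg empty. Origin: centre of the underside; z up out of the mouth, x along the handle away from the bowl. Round bowl 44 mm high, outside radius 36 mm at the foot flaring to 59 mm at the rim, wall 3.5 mm, floor 4 mm. Handle: bar from 65 to 133 mm from the bowl's axis, 12 mm wide (y), 17 mm tall (z). Starts upright on the cork mat.
- pan_grip (a point): Middle of the pan's handle near its end: 118 mm from the bowl's axis, 38 mm above the underside; axes as the pan's. At the start only about the last 30 to 48 mm of the handle stick out past the half-shelf's front edge: a vertical gripper has no room there, one leaning back from the shelf has.
- cork_mat: Round cork mat, 110 mm diameter and 4 mm thick, fixed flat on the worktop under the half-shelf: the pan's place. Origin: centre of its underside (on the worktop).
- halfshelf: Fixed half-shelf: clear acrylic board 400 mm (its x) by 180 mm (its y), 18 mm thick, underside 135 mm above the worktop, on four 16 mm posts 185 mm either side of the middle along x, 75 mm along y. Origin: on the worktop under the board's centre. Its long front edge faces its +y, towards the middle of the bench. A can and a cardboard box stand on it.
- shelf_edge (a point): Middle of the lower front edge of the half-shelf's board, 135 mm above the worktop; axes as the half-shelf's (+y points out from the shelf, away from the pan's place).
- chuck0_center (a point): Centre of one of three alike turned aluminium chuck bodies, 28 mm diameter, 37 mm long, with a conical nose, 45 g each; at the start they stand upright side by side in the pan. They slide rather than roll: the pan must be tipped well past level (about 115 degrees from upright) for all to come out.
- chuck1_center (a point): Centre of the second chuck body, alike.
- chuck2_center (a point): Centre of the third chuck body, alike.
- tray: Shallow open grey plastic sorting tray, 150 mm (its x) by 200 mm (its y), 32 mm high, walls and floor 4 mm thick, 0.9 kg, standing loose on the worktop. Origin: centre of its underside.
- post_axis (a point): Top of the magnifier's upright post, on the vertical swivel axis, at the height of its arm (255 mm above the worktop). Post 18 mm diameter on a round 132 mm base 26 mm high, fixed. Axes as the base's.
- swivel (a joint): Swivel of the magnifier's arm about the post, rad, growing anticlockwise from above, range -2.2 to 1.2. The horizontal arm carries the lens: lens centre 200 mm from the post's axis when the lens is level. Stiff friction joint (0.5 N m), stays where it is left. Parked at the start well clockwise of the tray, seen from above.
- head (a joint): Tilt of the lens head at the end of the arm, rad: 0 is level; positive when its outer end (the grip tab) hangs down; range -0.5 to 1.1. Its axis is horizontal, square to the arm, 130 mm from the post's axis. Stiff friction joint (0.45 N m), stays where it is left. It hangs down at the start.
- tilt_axis (a point): Middle of the tilt axis, at the arm's end, 255 mm above the worktop and 130 mm from the post's axis.
- lens (a point): Centre of the round lens, 70 mm from the tilt axis; ring frame 108 mm outside diameter, 16 mm thick, black. Axes as the head's: x points back along the head towards the post, z is the lens's upward normal.
- tab_grip (a point): Grip point on the black tab that sticks out of the lens ring on the side away from the post, 152 mm from the tilt axis (282 mm from the post's axis when level). Tab: 18 mm wide (along y), 10 mm thick (along z); it ends 168 mm from the tilt axis and leaves the ring at 124 mm. Axes as the head's: -x points outward along the tab.
- caddy: Bystander: black plastic tool caddy with slotted rack holding tweezer, pin vise and probe; footprint 85 by 130 mm, 150 mm tall. Origin: centre of underside.
- tin: Bystander: closed round aluminium tin, 90 mm diameter, 50 mm tall. Origin: centre of underside.
- spool: Bystander: spool of copper wire, 80 mm diameter, 46 mm tall. Origin: centre of underside.
- bench_block: Bystander: square steel bench block 75 by 75 by 30 mm. Origin: centre of underside.
- oil_jar: Bystander: amber jar, 56 mm diameter, 85 mm tall. Origin: centre of underside.
- can: Bystander: aluminium can, 60 mm diameter, 80 mm tall, on top of the half-shelf. Origin: centre of underside.
- blade_box: Bystander: cardboard box 100 by 70 by 35 mm on top of the half-shelf. Origin: centre of underside.

How it is judged:
By the outcome, as a careful person would: the job done as asked, in the order asked, and still so for the second after the job is handed in, with the robot touching nothing.
It also fails if it takes over 72 s, if anything falls off the work surface, if the arm or the gripper's body presses on something with over 40 N, if the wrist force passes 120 N, or if a joint passes its speed limit or range.

ROBOT

A 7-joint arm with a two-finger parallel gripper is mounted at the origin on the work surface. World frame = base frame: x ahead of the robot, y to its left, z up, the work surface at z = 0. Lengths are in m, angles in rad, forces in N, time in s.
With the tool pointing down it reaches from about 0.4 to 0.85 m from the base axis. Payload 10.4 kg.
Tool frame: the origin (TCP) lies at the centre of the arm's flange, where the gripper is bolted on; the fingertips stand 182 mm ahead of it and the grasp point (between the pads) lies r.grasp_offset ahead of it (r.grasp_offset is the distance from the TCP to the grasp point, in m); z points along the fingers, y is the line along which they close (so a half turn about z gives the same grasp; the last joint's range is limited). The gripper opens to 87 mm and grips with 3 to 60 N. Pads are 19 mm wide; open, the fingers measure 117 mm over their backs; the gripper's body (75 mm by 190 mm) begins 51 mm behind the grasp point.
Start: joints at [-1.143, 0.332, -0.065, 1.46, 0.022, 1.35, -0.088], TCP at [0.272, 0.563, 0.405] pointing down, gripper open.
Joint ranges: [-2.6, 2.6], [-0.5, 2.12], [-1.47, 1.34], [0.16, 2.42], [-1.27, 4.41], [0.06, 2.06], [-2.6, 2.6]. Speed limits (rad/s): [2.22, 2.22, 2.79, 2.79, 3.14, 3.14, 3.14].

INTERFACE

Orientations are given as a unit quaternion [x, y, z, w].
In Python, from bench import status, vision, job, spotter, r gives the robot as it stands. The module is installed in compiled form; this text tells all that it offers.
- The arm moves only by the tool play_rows, never from a script. Its argument "series" is a list of rows, each a list of 6 numbers: the shift along the tool's x, y, z each as a share of 150 mm, from -1 to 1, then the turn, a rotation vector about the tool's x, y, z each as a share of 30 degrees, from -1 to 1. In form: [[x, y, z, ax, ay, az], ...]. A call has 1 to 5 rows; each row is the pose to reach, as a shift and turn from the pose commanded when the call began, along the tool's axes at that moment; what a row does not reach only later rows make up. A row lasts 1/10 s, in which the tool goes at most 50 mm and 8.59 degrees, less where a joint would pass 70% of its speed; a pose out of reach is approached as far as the arm can. A call with a number of a shift or a turn outside -1 to 1 is refused whole. A call with a gripper value outside its range is refused whole. "fingers" is the opening, from -1 (shut) to 1 (fully open), set as the call begins (left out, the last holds). The fingers move at their own pace and stop on an object; "squeeze" is the grip in N (left out, the last holds). Time passes only in rows, so rows that repeat a pose let the fingers close. It gives the time, the measured TCP pose, the force, the opening and the grip force at its end, in the units of the state.
- status.read_state(): the state, without advancing time (a new reading comes with each control period).
- vision.camera(name): name is "side" or "top"; returns the picture (420x560x3 uint8, blue, green, red); there is no depth.
- vision.calibration(name): a dict with "fx", "fy", "cx", "cy" (pixels), "D" ([k1, k2, p1, p2, k3] as OpenCV has them; the pictures are not rectified), "rvec" (rotation vector, rad) and "tvec" (3), from world to camera coordinates, as OpenCV has them. Camera axes: x right, y down, z forward; pixel columns grow to the right and rows downward; lengths in m; the calibration is good to about 2 mm. A picture is of the moment at which its call begins. calibration takes no time and is no camera call.
- job.close_job(): hands the job in; it is judged then, once.
Trained networks look in the newest picture that a camera, given by its name, has taken for a name from the list of things; names that differ only in an ending like _2 or _b are one class to them, and where a whole thing is asked for, a point or a joint stands for the part that bears it (a point fixed in the world has none). Each returns a list of dicts, best first, with "conf" (0 to 1); they miss things now and then, are a little off and sometimes report something else, mostly with a low value. They report only what shows in the picture. A call takes as long as a camera call.
- spotter.boxes_of(camera, name): "point" ([x, y, z] in m, in world coordinates, good to about 4 mm: the middle of the surface that is visible of it).
- spotter.regions_of(camera, name): "pixels" (420x560 bool, what is visible of it).
The state is a dict: "time": time; "joint_positions": joint angles; "joint_vel": joint speeds; "joint_torque": joint torques, N m; "ee_pos": TCP position; "eef_rot": TCP orientation; "ft_force": force on the tool from outside, world axes, zero at the start; "torque": the same for the moment, N m; "width": finger opening in m; "grip_force": force on a finger pad.
Only numpy, scipy, OpenCV 4.12 (cv2) and the standard library are available. Lean on these libraries where they do the work, as an engineer would, in place of code of your own. Each camera call takes 0.05 s, during which the arm holds its last target. There are 200 camera calls.

## Working session

There is one attempt and no reset: what is moved stays moved. The work goes in short steps, Python scripts to look and compute and a tool call to move; the robot and the scene stay as the last step left them, time stands still between calls to the robot, and variables do not carry over. Pictures are saved under pics/ and viewed, at most 14 in all, crops included, and the job is handed in when it is done.

Besides the shell and the picture viewer there is one more tool, called after "Call:" in YAML: its name, and indented under it one key for each argument. play_rows: Moves the arm, as the interface text tells. Shift numbers are shares of 150 mm and turn numbers shares of 30 degrees, none past 1 either way. Its arguments: {"type":"object","properties":{"series":{"type":"array","items":{"type":"array","items":{"type":"number"}}},"fingers":{"type":"number"},"squeeze":{"type":"number"}},"required":["series"]}

```bash
mkdir -p pics; ls
python3 - <<'E'
from bench import status, vision, job, spotter, r
import cv2
s=status.read_state(); print(s['time'],s['ee_pos'],s['eef_rot'],s['width'],r.grasp_offset)
for c in("side","top"):
    cv2.imwrite(f"pics/{c}0.png",vision.camera(c)); k=vision.calibration(c); print(c,k)
for n in ["pan","cork_mat","halfshelf","chuck0_center","tray","post_axis","lens","tab_grip","tilt_axis","caddy","tin","spool","bench_block","oil_jar","can","blade_box"]:
    for c in("side","top"):
        print(n,c,[(round(d['conf'],2),[round(float(v),3) for v in d['point']]) for d in spotter.boxes_of(c,n)][:3])
E
```

```text
pics
0.0 [0.27226148 0.56243154 0.40393329] [ 2.23501146e-01  9.74703404e-01 -7.05596821e-04 -1.20970158e-04] 0.08692888730308385 0.1635
side {'fx': 406.1385863197903, 'fy': 406.1385863197903, 'cx': 278.3647007949839, 'cy': 214.12607503327925, 'D': array([-0.07601602,  0.        ,  0.        ,  0.        ,  0.        ]), 'rvec': array([ 0.07099385, -2.87522021,  1.22759079]), 'tvec': array([0.58768617, 0.19270472, 1.19329158])}
top {'fx': 436.62503623446503, 'fy': 436.62503623446503, 'cx': 284.2415277249502, 'cy': 207.41911135490508, 'D': array([-0.10347839,  0.        ,  0.        ,  0.        ,  0.        ]), 'rvec': array([ 2.04526611, -2.17326784,  0.22526844]), 'tvec': array([-0.00992624,  0.60455769,  1.01689194])}
pan side [(0.9, [0.584, -0.347, 0.029])]
pan top [(0.67, [0.592, -0.256, 0.051])]
cork_mat side [(0.67, [0.604, -0.326, 0.003])]
cork_mat top [(0.51, [0.739, -0.117, 0.073])]
halfshelf side [(0.55, [0.555, -0.313, 0.15])]
halfshelf top [(0.74, [0.546, -0.334, 0.153])]
chuck0_center side [(0.6, [0.444, 0.302, 0.042])]
chuck0_center top [(0.54, [0.581, 0.366, 0.232])]

[... 754 characters left out ...]
93, [0.41, -0.021, 0.052])]
tin top [(0.94, [0.41, -0.039, 0.049])]
spool side [(0.68, [0.44, 0.301, 0.043]), (0.54, [0.579, -0.349, 0.036])]
spool top [(0.85, [0.44, 0.285, 0.049]), (0.44, [0.548, -0.332, 0.155])]
bench_block side [(0.93, [0.397, 0.137, 0.026]), (0.72, [0.742, -0.088, 0.07])]
bench_block top [(0.85, [0.396, 0.128, 0.03]), (0.59, [0.411, -0.041, 0.051])]
oil_jar side [(0.63, [0.742, 0.075, 0.076])]
oil_jar top [(0.86, [0.743, 0.059, 0.083])]
can side [(0.96, [0.461, -0.364, 0.208]), (0.65, [0.743, 0.074, 0.074])]
can top [(0.68, [0.463, -0.38, 0.231])]
blade_box side [(0.87, [0.643, -0.352, 0.189])]
blade_box top [(0.94, [0.633, -0.372, 0.186]), (0.17, [0.58, 0.366, 0.234])]
```

View pics/side0.png

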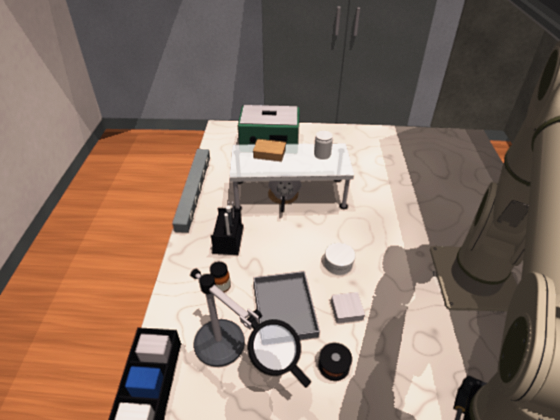

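View pics/top0.png

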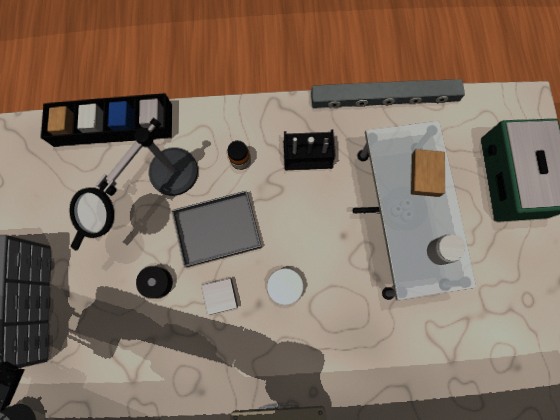

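The side view has the pan under the shelf at (285,190) with its handle end at (282,210), the tray at (285,305), the lens at (275,348) and its tab at (300,378). In the top view the handle spans (353–380,210), the tray is at (218,229), the post head is near (145,133) and the tab is at (78,242).

```bash
cat > h.py <<'E'
import numpy as np, cv2
from bench import status, vision, job, spotter, r
from scipy.spatial.transform import Rotation as R
K={}
for c in("side","top"):
    k=vision.calibration(c); K[c]=(np.array([[k['fx'],0,k['cx']],[0,k['fy'],k['cy']],[0,0,1]]),np.array(k['D']),R.from_rotvec(k['rvec']).as_matrix(),np.array(k['tvec']),np.array(k['rvec']))
def ray(c,px):
    A,D,M,t,_=K[c]; p=cv2.undistortPoints(np.array(px,float).reshape(-1,1,2),A,D).reshape(-1,2)
    d=np.c_[p,np.ones(len(p))]@M; return -M.T@t,d
def atz(c,px,z):
    o,d=ray(c,px); return o+d*((z-o[2])/d[:,2])[:,None]
def proj(c,P):
    A,D,M,t,rv=K[c]; return cv2.projectPoints(np.array(P,float).reshape(-1,1,3),rv,t,A,D)[0].reshape(-1,2)
def tri(a,b):
    o1,d1=ray("side",a);o2,d2=ray("top",b);d1=d1[0];d2=d2[0]
    s=np.linalg.lstsq(np.c_[d1,-d2],o2-o1,rcond=None)[0];p,q=o1+s[0]*d1,o2+s[1]*d2
    return (p+q)/2,np.linalg.norm(p-q)
E
python3 - <<'E'
from h import *
np.set_printoptions(precision=3,suppress=True)
im={}
for c in K:
    im[c]=vision.camera(c); print(c,"cam",ray(c,[[280,210]])[0])
    for n in ["tray","pan","lens","cork_mat"]:
        g=spotter.regions_of(c,n)
        if not g: print(n,c,"none"); continue
        m=g[0]['pixels'].astype(np.uint8)
        rc=cv2.minAreaRect(cv2.findNonZero(m)); b=cv2.boxPoints(rc); print(n,c,g[0]['conf'],m.sum(),rc)
        if n=="tray":
            q=cv2.approxPolyDP(cv2.convexHull(cv2.findNonZero(m)),5,True).reshape(-1,2); print(q); print(atz(c,q,.032))
# shelf corners top z=.153
print("shelf",atz("top",[[366,130],[398,298],[436,122],[474,288]],.153))
print("handle top", atz("top",[[353,210],[380,210]],.05))
a=cv2.resize(im["side"][120:240,200:370],None,fx=4,fy=4,interpolation=cv2.INTER_CUBIC)
b=cv2.resize(im["top"][90:270,40:240],None,fx=4,fy=4,interpolation=cv2.INTER_CUBIC)[:600]
d=cv2.resize(im["side"][250:400,170:350],None,fx=4,fy=4,interpolation=cv2.INTER_CUBIC)
e=cv2.resize(im["top"][150:270,340:490],None,fx=4,fy=4,interpolation=cv2.INTER_CUBIC)
half=lambda x,w,h:cv2.resize(x,(w,h))
cv2.imwrite("pics/z1.png",np.vstack([half(a,680*5//8,300),half(e,375,300)[:, :] if 0 else half(e,425,300)]))
cv2.imwrite("pics/z2.png",np.hstack([half(b,400,360),half(d,400,360)]))
E
```

```text
side cam [0.557 0.756 0.962]
tray side 0.69 3043 ((286.82000732421875, 307.239990234375), (69.1550521850586, 59.255550384521484), 81.8698959350586)
[[319 337]
 [300 339]
 [259 321]
 [254 277]
 [304 272]]
[[0.475 0.23  0.032]
 [0.523 0.237 0.032]
 [0.63  0.191 0.032]
 [0.656 0.048 0.032]
 [0.513 0.023 0.032]]
pan side 0.86 381 ((287.9960632324219, 190.7418670654297), (33.13998794555664, 30.146928787231445), 64.35899353027344)
lens side 0.9 2760 ((278.92242431640625, 349.6810607910156), (82.59175872802734, 55.6739387512207), 23.198589324951172)
cork_mat side 0.43 146 ((282.16058349609375, 197.9416046142578), (29.496606826782227, 11.233163833618164), 6.581944942474365)
top cam [ 0.376 -0.039  1.121]
tray top 0.91 4792 ((215.37437438964844, 228.82254028320312), (61.027488708496094, 81.23426055908203), 75.25643920898438)
[[260 247]
 [185 266]
 [172 211]
 [246 191]]
[[0.512 0.02  0.032]
 [0.475 0.21  0.032]
 [0.618 0.241 0.032]
 [0.659 0.049 0.032]]
pan top none
lens top 0.89 2100 ((92.5, 215.5), (69.0, 45.0), 90.0)
cork_mat top none
shelf [[ 0.759 -0.251  0.153]
 [ 0.366 -0.283  0.153]
 [ 0.771 -0.423  0.153]
 [ 0.375 -0.457  0.153]]
handle top [[ 0.589 -0.219  0.05 ]
 [ 0.585 -0.287  0.05 ]]
```

View pics/z1.png

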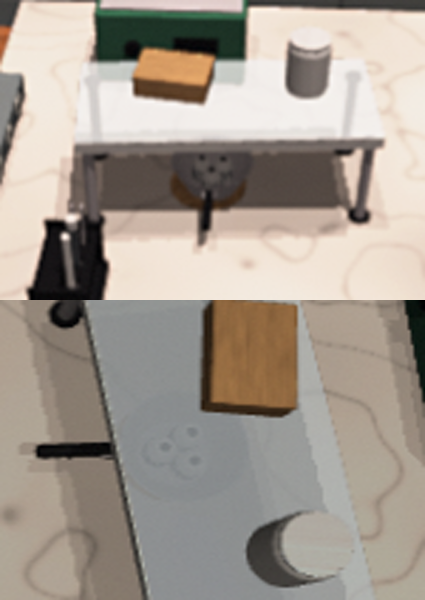

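View pics/z2.png

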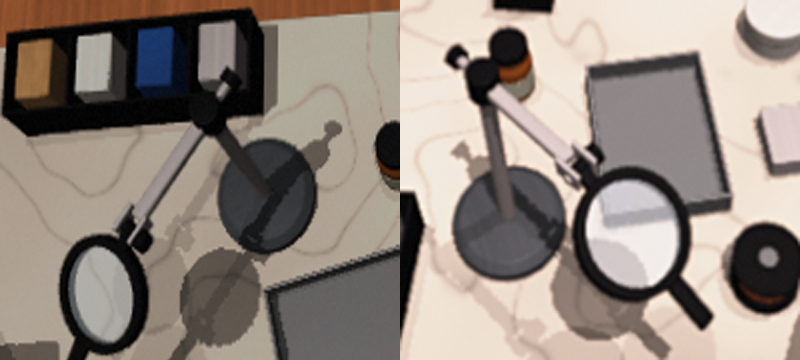

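In z1 the black handle tip shows in the side view at full-frame (282,211) and in the top view at (353,210). The bowl shows through the acrylic at about (403,208). In z2 the post top is at top (145,136) / side (208,283), the tilt axis at top (107,185) / side (252,319), and the tab end at side (307,384).

Run:
```python
from h import *
np.set_printoptions(precision=3,suppress=True)
print("chucks mid top", atz("top",[[402.5,208.8],[403.5,207]],.046))
m=spotter.regions_of
print("handle tip", atz("top",[[353,210]],.05), atz("side",[[282,211]],.05), tri([282,211],[353,210]))
print("post top",tri([208.3,283.3],[145,135.8]))
print("base", atz("top",[[173.5,171.3]],.026),atz("side",[[218.6,342.9]],.026))
print("tilt",tri([252,318.8],[107.5,185]),atz("top",[[107.5,185]],.255))
print("lens",tri([274.5,347],[92,213]))
print("tabend",tri([307.3,384],[75,247]))
vision.camera("top"); 
for n in ["lens","tab_grip"]:
  for g in spotter.regions_of("top",n)[:2]:
    p=cv2.findNonZero(g['pixels'].astype(np.uint8)).reshape(-1,2); i=p[:,1].argmax(); print(n,g['conf'],len(p),p[i],p.min(0),p.max(0))
    pp=np.array([p[p[:,1]>p[:,1].max()-3].mean(0)]);print(pp)
for c in K:
  cx=vision.camera(c)
  for n in ("caddy","tin"):
    g=spotter.regions_of(c,n)[:1]
    for q in g:
        w=cv2.boundingRect(q['pixels'].astype(np.uint8)); print(c,n,w)
```

```text
chucks mid top [[ 0.585 -0.345  0.046]
 [ 0.589 -0.349  0.046]]
handle tip [[ 0.589 -0.219  0.05 ]] [[ 0.587 -0.211  0.05 ]] (array([ 0.589, -0.219,  0.043]), np.float64(0.0033122139626193536))
post top (array([0.731, 0.241, 0.259]), np.float64(0.0070395236203130394))
base [[0.726 0.239 0.026]] [[0.727 0.256 0.026]]
tilt (array([0.629, 0.321, 0.256]), np.float64(0.005567789682970419)) [[0.632 0.321 0.255]]
lens (array([0.58 , 0.366, 0.227]), np.float64(0.0012727892662613039))
tabend (array([0.514, 0.421, 0.188]), np.float64(0.002253623718866078))
lens 0.88 2099 [ 75 250] [ 70 181] [115 250]
[[ 75.2 248.6]]
tab_grip 0.7 2095 [ 75 250] [ 70 181] [115 250]
[[ 75.5   248.667]]
side caddy (211, 205, 33, 51)
side tin (325, 243, 30, 32)
top caddy (284, 130, 52, 40)
top tin (267, 268, 37, 37)
```

```bash
cat >> h.py <<'E'
import json,os
from scipy.spatial.transform import Slerp
G=r.grasp_offset
def load():
    if os.path.exists('cmd.json'):
        d=json.load(open('cmd.json')); return np.array(d[0]),R.from_quat(d[1])
    s=status.read_state(); return np.array(s['ee_pos']),R.from_quat(s['eef_rot'])
def save(p,o): json.dump([list(p),list(o.as_quat())],open('cmd.json','w'))
def rows(p,o,tp,to,n=5,w=0):
    "graded rows from (p,o) to (tp,to) with w holding rows; returns rounded rows and pose reached"
    s=o.inv().apply(np.array(tp)-p)/.15; t=(o.inv()*to).as_rotvec()/np.radians(30)
    v=np.round(np.r_[s,t],2); assert abs(v).max()<=1,v
    k=n-w; out=[[round(float(x),3) for x in v*min(1,(i+1)/k)] for i in range(n)]
    return out, p+o.apply(v[:3]*.15), o*R.from_rotvec(v[3:]*np.radians(30))
def line(p,o,tp,to,calls,n=5,w=0):
    tp=np.array(tp);L=[];sl=Slerp([0,1],R.concatenate([o,to]));p0=p
    for i in range(1,calls+1):
        f=i/calls; q,p,o=rows(p,o,p0+f*(tp-p0),sl(f),n,w); L.append(q); print(json.dumps(q))
    print("->",p.round(4)); return p,o
def frame(z,y):
    z=np.array(z,float)/np.linalg.norm(z); y=np.array(y,float); y-=z*(y@z); y/=np.linalg.norm(y)
    return R.from_matrix(np.c_[np.cross(y,z),y,z])
def check():
    s=status.read_state(); p,o=load(); print("t",round(s['time'],2),"dp",(np.array(s['ee_pos'])-p).round(4),"da",np.degrees((o.inv()*R.from_quat(s['eef_rot'])).magnitude()).round(2),"q",np.round(s['joint_positions'],2),"f",np.round(s['ft_force'],1),"w",round(s['width'],4),"g",round(s['grip_force'],1))
HD=np.array([.023,1,0]); HD/=np.linalg.norm(HD)   # handle direction
def pangrip(g,phi=0,th=45,hd=HD):
    "TCP pose for handle grip point g, pan pitched phi (mouth away from handle), tool lean th"
    a=np.radians(phi-th); z=np.sin(a)*hd+np.array([0,0,-np.cos(a)]); o=frame(z,np.cross(hd,[0,0,1])); return np.array(g)-G*o.as_matrix()[:,2],o
E
python3 - <<'E'
from h import *
p,o=load()
g=np.array([.5885,-.232,.042])
tp,to=pangrip(g+[0,.071,.071+.05])
p,o=line(p,o,tp,to,6); save(p,o)
print("caddy near edge", atz("top",[[310,170]],0),atz("top",[[310,170]],.15))
E
```

```text
[[-0.122, -0.09, 0.028, 0.028, -0.044, 0.068], [-0.244, -0.18, 0.056, 0.056, -0.088, 0.136], [-0.366, -0.27, 0.084, 0.084, -0.132, 0.204], [-0.488, -0.36, 0.112, 0.112, -0.176, 0.272], [-0.61, -0.45, 0.14, 0.14, -0.22, 0.34]]
[[-0.132, -0.066, 0.048, 0.03, -0.044, 0.07], [-0.264, -0.132, 0.096, 0.06, -0.088, 0.14], [-0.396, -0.198, 0.144, 0.09, -0.132, 0.21], [-0.528, -0.264, 0.192, 0.12, -0.176, 0.28], [-0.66, -0.33, 0.24, 0.15, -0.22, 0.35]]
[[-0.136, -0.036, 0.068, 0.028, -0.044, 0.068], [-0.272, -0.072, 0.136, 0.056, -0.088, 0.136], [-0.408, -0.108, 0.204, 0.084, -0.132, 0.204], [-0.544, -0.144, 0.272, 0.112, -0.176, 0.272], [-0.68, -0.18, 0.34, 0.14, -0.22, 0.34]]
[[-0.13, -0.006, 0.086, 0.028, -0.046, 0.07], [-0.26, -0.012, 0.172, 0.056, -0.092, 0.14], [-0.39, -0.018, 0.258, 0.084, -0.138, 0.21], [-0.52, -0.024, 0.344, 0.112, -0.184, 0.28], [-0.65, -0.03, 0.43, 0.14, -0.23, 0.35]]
[[-0.116, 0.022, 0.098, 0.028, -0.044, 0.068], [-0.232, 0.044, 0.196, 0.056, -0.088, 0.136], [-0.348, 0.066, 0.294, 0.084, -0.132, 0.204], [-0.464, 0.088, 0.392, 0.112, -0.176, 0.272], [-0.58, 0.11, 0.49, 0.14, -0.22, 0.34]]
[[-0.098, 0.05, 0.11, 0.03, -0.044, 0.07], [-0.196, 0.1, 0.22, 0.06, -0.088, 0.14], [-0.294, 0.15, 0.33, 0.09, -0.132, 0.21], [-0.392, 0.2, 0.44, 0.12, -0.176, 0.28], [-0.49, 0.25, 0.55, 0.15, -0.22, 0.35]]
-> [ 0.5911 -0.0452  0.2779]
caddy near edge [[ 0.71470015 -0.12204995  0.        ]] [[ 0.66936717 -0.11087752  0.15      ]]
```

Call:
play_rows:
  series:
    - [-0.3,-0.22,0.07,0.07,-0.11,0.17]
    - [-0.61,-0.45,0.14,0.14,-0.22,0.34]
    - [-0.61,-0.45,0.14,0.14,-0.22,0.34]

```text
time: 2.95
ee_pos: [0.3279, 0.458, 0.383]
eef_rot: [0.312, 0.947, -0.051, 0.049]
ft_force: [-0.5, 0.5, -0.1]
width: 0.0871
grip_force: 0.0
```

Call:
play_rows:
  series:
    - [-0.22,-0.11,0.08,0.05,-0.07,0.12]
    - [-0.44,-0.22,0.16,0.1,-0.15,0.23]
    - [-0.66,-0.33,0.24,0.15,-0.22,0.35]
    - [-0.66,-0.33,0.24,0.15,-0.22,0.35]

```text
time: 3.35
ee_pos: [0.3804, 0.356, 0.3625]
eef_rot: [0.396, 0.908, -0.101, 0.095]
ft_force: [-0.7, 0.2, 1.2]
width: 0.0869
grip_force: 0.0
```

```bash
python3 -c "
from h import *
check()"
```

```text
t 3.35 dp [-0.2107  0.4011  0.0847] da 51.66 q [-1.01  0.18  0.11  1.76  0.22  1.36 -0.22] f [-0.7  0.2  1.2] w 0.0869 g 0.0
```

Call:
play_rows:
  series:
    - [-0.23,-0.06,0.11,0.05,-0.07,0.11]
    - [-0.45,-0.12,0.23,0.09,-0.15,0.23]
    - [-0.68,-0.18,0.34,0.14,-0.22,0.34]
    - [-0.68,-0.18,0.34,0.14,-0.22,0.34]

```text
time: 3.75
ee_pos: [0.4335, 0.2542, 0.3418]
eef_rot: [0.471, 0.858, -0.147, 0.141]
ft_force: [-0.1, 0.1, -0.1]
width: 0.0871
grip_force: 0.0
```

Call:
play_rows:
  series:
    - [-0.22,-0.01,0.14,0.05,-0.08,0.12]
    - [-0.43,-0.02,0.29,0.09,-0.15,0.23]
    - [-0.65,-0.03,0.43,0.14,-0.23,0.35]
    - [-0.65,-0.03,0.43,0.14,-0.23,0.35]

```text
time: 4.15
ee_pos: [0.4868, 0.153, 0.3199]
eef_rot: [0.543, 0.796, -0.193, 0.188]
ft_force: [-0.3, 0.3, -0.1]
width: 0.0872
grip_force: 0.0
```

Call:
play_rows:
  series:
    - [-0.19,0.04,0.16,0.05,-0.07,0.11]
    - [-0.39,0.07,0.33,0.09,-0.15,0.23]
    - [-0.58,0.11,0.49,0.14,-0.22,0.34]
    - [-0.58,0.11,0.49,0.14,-0.22,0.34]

```text
time: 4.55
ee_pos: [0.5387, 0.053, 0.2993]
eef_rot: [0.606, 0.725, -0.235, 0.229]
ft_force: [0.5, -0.3, 0.3]
width: 0.0871
grip_force: 0.0
```

Call:
play_rows:
  series:
    - [-0.16,0.08,0.18,0.05,-0.07,0.12]
    - [-0.33,0.17,0.37,0.1,-0.15,0.23]
    - [-0.49,0.25,0.55,0.15,-0.22,0.35]
    - [-0.49,0.25,0.55,0.15,-0.22,0.35]
    - [-0.49,0.25,0.55,0.15,-0.22,0.35]

```text
time: 5.05
ee_pos: [0.5914, -0.0442, 0.2774]
eef_rot: [0.661, 0.645, -0.274, 0.267]
ft_force: [-0.2, 0.5, -0.1]
width: 0.0868
grip_force: 0.0
```

Run:
```python
from h import *
check()
p,o=load()
g=np.array([.5885,-.232,.042])
for c in K:
    vision.camera(c)
    for q in spotter.regions_of(c,"pan")[:1]:
        P=cv2.findNonZero(q['pixels'].astype(np.uint8)).reshape(-1,2); print(c,q['conf'],cv2.boundingRect(q['pixels'].astype(np.uint8)),P[P[:,1].argmax()],P[P[:,0].argmin()])
tp,to=pangrip(g+[0,.071,.071]); p,o=line(p,o,tp,to,1,3)
tp,to=pangrip(g); p,o=line(p,o,tp,to,1,5)
save(p,o)
```

```text
t 5.05 dp [ 0.0004  0.001  -0.0004] da 0.1 q [-0.61  0.47  0.51  1.74  0.6   1.19 -0.44] f [-0.2  0.5 -0.1] w 0.0868 g 0.0
top 0.42 (353, 207, 27, 6) [354 212] [353 209]
[[0.077, 0.0, 0.077, -0.0, 0.0, -0.0], [0.153, 0.0, 0.153, -0.0, 0.0, -0.0], [0.23, 0.0, 0.23, -0.0, 0.0, -0.0]]
-> [ 0.5911 -0.0452  0.2291]
[[0.0, 0.002, 0.134, -0.0, 0.0, -0.0], [0.0, 0.004, 0.268, -0.0, 0.0, -0.0], [0.0, 0.006, 0.402, -0.0, 0.0, -0.0], [0.0, 0.008, 0.536, -0.0, 0.0, -0.0], [0.0, 0.01, 0.67, -0.0, 0.0, -0.0]]
-> [ 0.5907 -0.1163  0.158 ]
```

Call:
play_rows:
  series:
    - [0.08,0,0.08,0,0,0]
    - [0.15,0,0.15,0,0,0]
    - [0.23,0,0.23,0,0,0]

```text
time: 5.55
ee_pos: [0.5909, -0.0448, 0.2275]
eef_rot: [0.662, 0.645, -0.274, 0.267]
ft_force: [0.6, -0.2, 0.5]
width: 0.0872
grip_force: 0.0
```

Call:
play_rows:
  series:
    - [0,0,0.2,0,0,0]
    - [0,0,0.4,0,0,0]
    - [0,0.01,0.55,0,0,0]
    - [0,0.01,0.67,0,0,0]
    - [0,0.01,0.67,0,0,0]

```text
time: 6.05
ee_pos: [0.5891, -0.1182, 0.1554]
eef_rot: [0.662, 0.644, -0.277, 0.266]
ft_force: [-0.7, -0.4, -0.1]
width: 0.0871
grip_force: 0.0
```

Run:
```python
from h import *
check()
a=vision.camera("side")[150:290,190:370]; b=vision.camera("top")[130:270,300:480]
cv2.imwrite("pics/g1.png",cv2.resize(np.hstack([a,b]),None,fx=2.2,fy=2.2,interpolation=cv2.INTER_CUBIC))
```

```text
t 6.05 dp [-0.0016 -0.0019 -0.0026] da 0.31 q [-0.49  0.66  0.52  1.8   0.61  0.92 -0.51] f [-0.7 -0.4 -0.1] w 0.0871 g 0.0
```

View pics/g1.png

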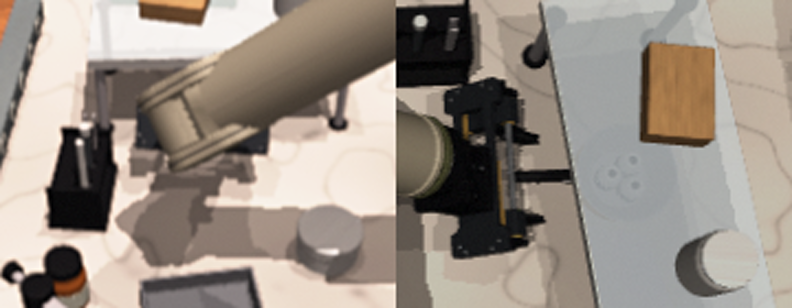

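The fingers straddle the handle at crop (545,176), centred on it. I'll close them.

Call:
play_rows:
  series:
    - [0,0,0,0,0,0]
    - [0,0,0,0,0,0]
    - [0,0,0,0,0,0]
    - [0,0,0,0,0,0]
    - [0,0,0,0,0,0]
  fingers: -1
  squeeze: 60

```text
time: 6.65
ee_pos: [0.5908, -0.1162, 0.1582]
eef_rot: [0.662, 0.645, -0.274, 0.267]
ft_force: [0.5, -0.6, -0.4]
width: 0.055
grip_force: 0.0
```

Call:
play_rows:
  series:
    - [0,0,0,0,0,0]
    - [0,0,0,0,0,0]
    - [0,0,0,0,0,0]

```text
time: 6.95
ee_pos: [0.5907, -0.1164, 0.158]
eef_rot: [0.662, 0.644, -0.274, 0.267]
ft_force: [0.5, -0.3, 0.3]
width: 0.0311
grip_force: 0.0
```

Run:
```python
from h import *
check()
p,o=load(); save(p,o)
json.dump([list(p),list(o.as_quat())],open('grasp.json','w'))
p,o=line(p,o,p+[0,0,.03],o,1,5)
p,o=line(p,o,p+[-.01,.19,0],o,2,5)
save(p,o)
```

```text
t 6.95 dp [-0. -0. -0.] da 0.01 q [-0.49  0.66  0.52  1.8   0.61  0.92 -0.5 ] f [ 0.5 -0.3  0.3] w 0.0311 g 0.0
[[-0.028, 0.0, -0.028, 0.0, 0.0, 0.0], [-0.056, 0.0, -0.056, 0.0, 0.0, 0.0], [-0.084, 0.0, -0.084, 0.0, 0.0, 0.0], [-0.112, 0.0, -0.112, 0.0, 0.0, 0.0], [-0.14, 0.0, -0.14, 0.0, 0.0, 0.0]]
-> [ 0.5907 -0.1163  0.1877]
[[0.09, -0.01, -0.09, 0.0, 0.0, 0.0], [0.18, -0.02, -0.18, 0.0, 0.0, 0.0], [0.27, -0.03, -0.27, 0.0, 0.0, 0.0], [0.36, -0.04, -0.36, 0.0, 0.0, 0.0], [0.45, -0.05, -0.45, 0.0, 0.0, 0.0]]
[[0.088, -0.01, -0.088, 0.0, 0.0, 0.0], [0.176, -0.02, -0.176, 0.0, 0.0, 0.0], [0.264, -0.03, -0.264, 0.0, 0.0, 0.0], [0.352, -0.04, -0.352, 0.0, 0.0, 0.0], [0.44, -0.05, -0.44, 0.0, 0.0, 0.0]]
-> [0.5807 0.0728 0.1876]
```

Fingers still closing.

Call:
play_rows:
  series:
    - [0,0,0,0,0,0]
    - [0,0,0,0,0,0]
    - [0,0,0,0,0,0]
    - [0,0,0,0,0,0]
    - [0,0,0,0,0,0]

```text
time: 7.45
ee_pos: [0.5907, -0.1164, 0.158]
eef_rot: [0.662, 0.645, -0.274, 0.267]
ft_force: [0.3, -0.5, -0.2]
width: 0.0114
grip_force: 60.0
```

Call:
play_rows:
  series:
    - [-0.03,0,-0.03,0,0,0]
    - [-0.06,0,-0.06,0,0,0]
    - [-0.09,0,-0.09,0,0,0]
    - [-0.12,0,-0.12,0,0,0]
    - [-0.14,0,-0.14,0,0,0]

```text
time: 7.95
ee_pos: [0.5908, -0.1164, 0.1886]
eef_rot: [0.662, 0.644, -0.274, 0.267]
ft_force: [1.3, -0.1, -2.5]
width: 0.0112
grip_force: 60.0
```

Run:
```python
from h import *
s=status.read_state(); print(s['width'],s['grip_force'],s['ft_force'],s['torque'],s['ee_pos'])
```

```text
0.011209516105978456 59.99955374747515 [ 1.33287783 -0.14785938 -2.54145519] [ 1.54702278 -0.01071452  0.0341691 ] [ 0.59082954 -0.11636921  0.18860119]
```

Run:
```python
from h import *
for c in K:
    vision.camera(c)
    print(c,[(round(d['conf'],2),d['point']) for d in spotter.boxes_of(c,"pan")][:2])
b=cv2.resize(vision.camera("top")[150:270,320:470],None,fx=3,fy=3,interpolation=cv2.INTER_CUBIC)
a=cv2.resize(vision.camera("side")[150:240,220:340],None,fx=3.75,fy=3.75,interpolation=cv2.INTER_CUBIC)[:360]
h=min(len(a),len(b));cv2.imwrite("pics/g2.png",np.hstack([a[:h,:350],b[:h]])); print(status.read_state()['ft_force'],status.read_state()['torque'])
```

```text
side []
top [(0.48, [0.595, -0.2567, 0.0828])]
[ 0.0858676   0.47207394 -2.51962734] [ 1.55198739 -0.01321833  0.00542577]
```

View pics/g2.png

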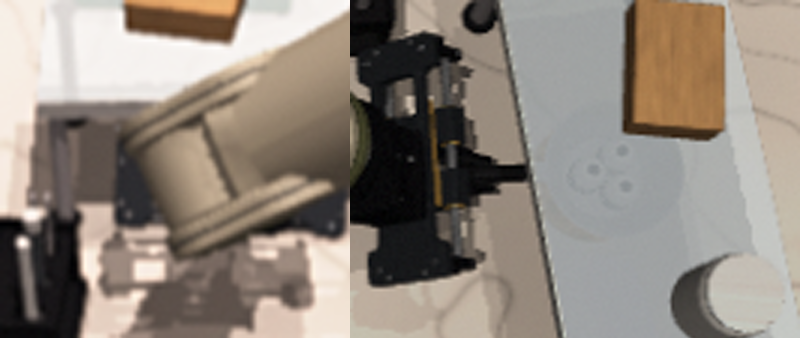

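The pan has lifted about level: the chucks shifted from (402,209) to (407,207) in the top view, and cork shows beneath the bowl. Next I pull it out from under the shelf.

Call:
play_rows:
  series:
    - [0.09,-0.01,-0.09,0,0,0]
    - [0.18,-0.02,-0.18,0,0,0]
    - [0.27,-0.03,-0.27,0,0,0]
    - [0.36,-0.04,-0.36,0,0,0]
    - [0.45,-0.05,-0.45,0,0,0]

```text
time: 8.75
ee_pos: [0.5857, -0.0184, 0.1876]
eef_rot: [0.661, 0.645, -0.274, 0.267]
ft_force: [0.5, -0.3, -2.9]
width: 0.0114
grip_force: 60.0
```

Call:
play_rows:
  series:
    - [0.09,-0.01,-0.09,0,0,0]
    - [0.18,-0.02,-0.18,0,0,0]
    - [0.27,-0.03,-0.27,0,0,0]
    - [0.36,-0.04,-0.36,0,0,0]
    - [0.44,-0.05,-0.44,0,0,0]

```text
time: 9.25
ee_pos: [0.5806, 0.0746, 0.1876]
eef_rot: [0.662, 0.645, -0.274, 0.267]
ft_force: [-0.9, -0.5, -2.8]
width: 0.0115
grip_force: 60.0
```

Run:
```python
from h import *
check()
p,o=load()
for c in K: vision.camera(c); print(c,[(round(d['conf'],2),d['point']) for d in spotter.boxes_of(c,"pan")][:2])
# raise
p,o=line(p,o,p+[-.01,.0,.14],o,1,5); p,o=line(p,o,p+[0,.0,.07],o,1,5)
save(p,o)
```

```text
t 9.25 dp [-0.0001  0.0018 -0.    ] da 0.03 q [-0.73  0.62  0.43  1.73  0.52  1.2  -0.65] f [-0.9 -0.5 -2.8] w 0.0115 g 60.0
side [(0.91, [0.5905, -0.1998, 0.0603]), (0.46, [0.7432, 0.0779, 0.0742])]
top [(0.67, [0.5811, -0.1547, 0.0591])]
[[-0.132, -0.014, -0.132, 0.0, 0.0, 0.0], [-0.264, -0.028, -0.264, 0.0, 0.0, 0.0], [-0.396, -0.042, -0.396, 0.0, 0.0, 0.0], [-0.528, -0.056, -0.528, 0.0, 0.0, 0.0], [-0.66, -0.07, -0.66, 0.0, 0.0, 0.0]]
-> [0.5702 0.0732 0.3276]
[[-0.066, 0.0, -0.066, 0.0, 0.0, 0.0], [-0.132, 0.0, -0.132, 0.0, 0.0, 0.0], [-0.198, 0.0, -0.198, 0.0, 0.0, 0.0], [-0.264, 0.0, -0.264, 0.0, 0.0, 0.0], [-0.33, 0.0, -0.33, 0.0, 0.0, 0.0]]
-> [0.5702 0.0732 0.3976]
```

Run:
```python
from h import *
p,o=load()
for phi,g in [(20,(.568,.03,.28)),(45,(.566,.10,.27)),(70,(.566,.19,.255))]:
    tp,to=pangrip(g,phi); q,p,o=rows(p,o,tp,to,5); print(phi,q[-1],p.round(3))
save(p,o)
```

```text
20 [-0.02, -0.01, -0.27, -0.0, 0.67, -0.01] [0.569 0.1   0.428]
45 [-0.01, -0.02, -0.03, -0.01, 0.83, 0.0] [0.566 0.1   0.433]
70 [0.14, -0.02, 0.2, 0.0, 0.83, 0.0] [0.564 0.121 0.403]
```

Call:
play_rows:
  series:
    - [-0.13,-0.01,-0.13,0,0,0]
    - [-0.26,-0.03,-0.26,0,0,0]
    - [-0.4,-0.04,-0.4,0,0,0]
    - [-0.53,-0.06,-0.53,0,0,0]
    - [-0.66,-0.07,-0.66,0,0,0]

```text
time: 9.95
ee_pos: [0.5699, 0.0716, 0.3288]
eef_rot: [0.663, 0.644, -0.275, 0.267]
ft_force: [-0.7, 0.6, -2.5]
width: 0.0117
grip_force: 60.0
```

Call:
play_rows:
  series:
    - [-0.07,0,-0.07,0,0,0]
    - [-0.13,0,-0.13,0,0,0]
    - [-0.2,0,-0.2,0,0,0]
    - [-0.26,0,-0.26,0,0,0]
    - [-0.33,0,-0.33,0,0,0]

```text
time: 10.45
ee_pos: [0.5701, 0.0732, 0.398]
eef_rot: [0.662, 0.645, -0.275, 0.267]
ft_force: [-0.1, -0.2, -3.2]
width: 0.0115
grip_force: 60.0
```

Call:
play_rows:
  series:
    - [0,0,-0.05,0,0.13,0]
    - [-0.01,0,-0.11,0,0.27,0]
    - [-0.01,-0.01,-0.16,0,0.4,-0.01]
    - [-0.02,-0.01,-0.22,0,0.54,-0.01]
    - [-0.02,-0.01,-0.27,0,0.67,-0.01]

```text
time: 10.95
ee_pos: [0.5694, 0.0999, 0.4292]
eef_rot: [0.698, 0.683, -0.154, 0.149]
ft_force: [0.5, 0.0, -3.5]
width: 0.0112
grip_force: 60.0
```

Call:
play_rows:
  series:
    - [0,0,-0.01,0,0.17,0]
    - [0,-0.01,-0.01,0,0.33,0]
    - [-0.01,-0.01,-0.02,-0.01,0.5,0]
    - [-0.01,-0.02,-0.03,-0.01,0.66,0]
    - [-0.01,-0.02,-0.03,-0.01,0.83,0]

```text
time: 11.45
ee_pos: [0.5663, 0.1002, 0.4336]
eef_rot: [0.714, 0.7, 0.001, 0.0]
ft_force: [-0.1, 0.6, -2.9]
width: 0.0118
grip_force: 60.0
```

Call:
play_rows:
  series:
    - [0.03,0,0.04,0,0.17,0]
    - [0.06,-0.01,0.08,0,0.33,0]
    - [0.08,-0.01,0.12,0,0.5,0]
    - [0.11,-0.02,0.16,0,0.66,0]
    - [0.14,-0.02,0.2,0,0.83,0]

```text
time: 11.95
ee_pos: [0.5638, 0.1212, 0.403]
eef_rot: [0.697, 0.684, 0.155, -0.151]
ft_force: [-0.9, 0.5, -3.9]
width: 0.0117
grip_force: 60.0
```

Run:
```python
from h import *
check()
cv2.imwrite("pics/p1.png",np.hstack([vision.camera("side")[140:400,150:450],vision.camera("top")[100:360,100:400]]))
p,o=load()
for phi,g in [(85,(.566,.165,.252)),(95,(.566,.14,.252)),(105,(.566,.11,.248)),(115,(.566,.08,.238)),(120,(.566,.067,.232))]:
    tp,to=pangrip(g,phi); q,p,o=rows(p,o,tp,to,5); print(phi,q[-1],p.round(3))
save(p,o)
```

```text
t 11.95 dp [-0.0002 -0.0002 -0.0001] da 0.12 q [-0.49  0.21  0.37  1.67 -0.54  1.25  0.02] f [-0.9  0.5 -3.9] w 0.0117 g 60.0
85 [-0.44, 0.01, -0.02, 0.0, 0.5, 0.01] [0.564 0.06  0.378]
95 [-0.32, 0.0, -0.09, 0.0, 0.34, -0.0] [0.563 0.015 0.358]
105 [-0.34, 0.01, -0.12, 0.0, 0.33, -0.0] [ 0.563 -0.032  0.33 ]
115 [-0.35, 0.0, -0.12, 0.0, 0.33, -0.0] [ 0.562 -0.074  0.294]
120 [-0.16, 0.0, -0.06, 0.0, 0.17, -0.0] [ 0.562 -0.09   0.274]
```

View pics/p1.png

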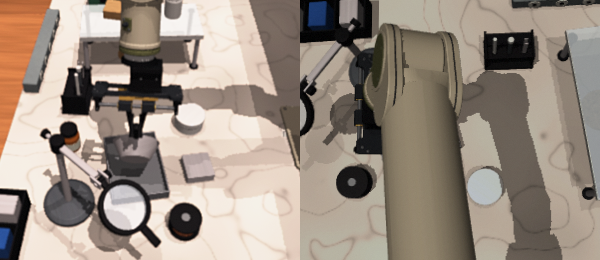

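The side view shows the pan held handle-up over the tray at crop (133,155), with the magnifier clear of it. Next I continue tipping slowly.

Call:
play_rows:
  series:
    - [-0.09,0,0,0,0.1,0]
    - [-0.18,0,0,0,0.2,0]
    - [-0.26,0,-0.01,0,0.3,0]
    - [-0.35,0.01,-0.02,0,0.4,0]
    - [-0.44,0.01,-0.02,0,0.5,0.01]

```text
time: 12.55
ee_pos: [0.5642, 0.0594, 0.3784]
eef_rot: [0.673, 0.657, 0.243, -0.238]
ft_force: [1.0, 0.2, -2.9]
width: 0.0117
grip_force: 60.0
```

Call:
play_rows:
  series:
    - [-0.06,0,-0.02,0,0.07,0]
    - [-0.13,0,-0.04,0,0.14,0]
    - [-0.19,0,-0.05,0,0.2,0]
    - [-0.26,0,-0.07,0,0.27,0]
    - [-0.32,0,-0.09,0,0.34,0]

```text
time: 13.05
ee_pos: [0.5629, 0.0142, 0.3578]
eef_rot: [0.649, 0.633, 0.301, -0.295]
ft_force: [0.3, 0.4, -1.7]
width: 0.0116
grip_force: 60.0
```

Call:
play_rows:
  series:
    - [-0.07,0,-0.02,0,0.07,0]
    - [-0.14,0,-0.05,0,0.13,0]
    - [-0.2,0,-0.07,0,0.2,0]
    - [-0.27,0.01,-0.1,0,0.26,0]
    - [-0.34,0.01,-0.12,0,0.33,0]

```text
time: 13.55
ee_pos: [0.5635, -0.0325, 0.3303]
eef_rot: [0.62, 0.605, 0.357, -0.349]
ft_force: [-0.6, 1.1, -2.3]
width: 0.0116
grip_force: 60.0
```

```bash
python3 -c "
from h import *
s=status.read_state();print(np.round(s['joint_positions'],2),s['ft_force'])"
```

```text
[-0.09  0.41  0.39  1.75 -1.13  1.56  0.64] [-0.61587151  1.08844952 -2.3026379 ]
```

Call:
play_rows:
  series:
    - [-0.07,0,-0.02,0,0.07,0]
    - [-0.14,0,-0.05,0,0.13,0]
    - [-0.21,0,-0.07,0,0.2,0]
    - [-0.28,0,-0.1,0,0.26,0]
    - [-0.35,0,-0.12,0,0.33,0]

```text
time: 14.05
ee_pos: [0.5622, -0.0744, 0.2931]
eef_rot: [0.587, 0.572, 0.41, -0.401]
ft_force: [0.4, 0.1, -1.1]
width: 0.0114
grip_force: 60.0
```

Call:
play_rows:
  series:
    - [-0.05,0,-0.02,0,0.06,0]
    - [-0.1,0,-0.04,0,0.11,0]
    - [-0.16,0,-0.06,0,0.17,0]
    - [-0.16,0,-0.06,0,0.17,0]
    - [-0.16,0,-0.06,0,0.17,0]

```text
time: 14.55
ee_pos: [0.5618, -0.0908, 0.274]
eef_rot: [0.569, 0.554, 0.436, -0.425]
ft_force: [0.5, -0.2, -1.9]
width: 0.0115
grip_force: 60.0
```

Run:
```python
from h import *
check()
a=vision.camera("side")[220:380,200:360]; b=vision.camera("top")[160:320,140:300]
cv2.imwrite("pics/p2.png",cv2.resize(np.hstack([a,b]),None,fx=2.5,fy=2.5,interpolation=cv2.INTER_CUBIC))
for c in K: print(c,[(round(d['conf'],2),d['point'].round(3) if hasattr(d['point'],'round') else d['point']) for d in spotter.boxes_of(c,"chuck0_center")])
```

```text
t 14.55 dp [ 0.     -0.0005 -0.0002] da 0.04 q [ 0.16  0.57  0.25  1.73 -1.25  1.73  0.81] f [ 0.5 -0.2 -1.9] w 0.0115 g 60.0
side [(0.69, [0.6116, -0.3073, 0.1518])]
top [(0.42, [0.5599, 0.0442, 0.0404]), (0.4, [0.5798, 0.3652, 0.2277])]
```

View pics/p2.png

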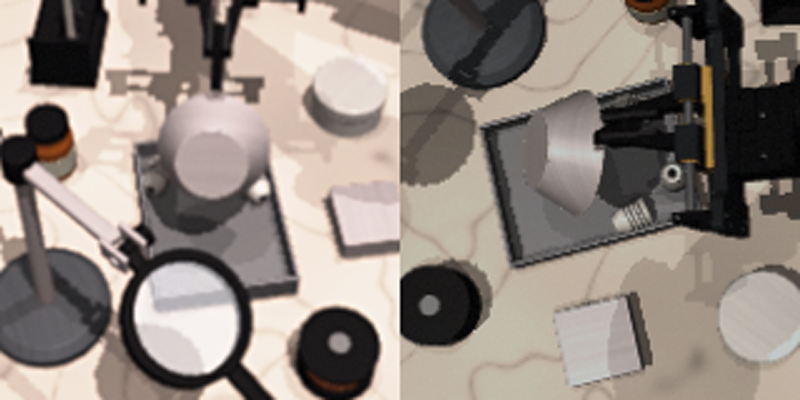

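All three chucks appear to be out. Two show in the top crop at (672,175) and (632,213), and the third in the side crop at (153,182). The wrist reads 1.9 N, which is the empty pan's weight. Now I raise the pan and un-tip it.

Run:
```python
from h import *
p,o=load()
for phi,g in [(105,(.566,.06,.27)),(78,(.566,.06,.29)),(52,(.568,.03,.29)),(26,(.570,0,.288)),(0,(.570,-.042,.282))]:
    tp,to=pangrip(g,phi); q,p,o=rows(p,o,tp,to,5); print(phi,q[-1],p.round(3))
for d in ([0,0,-.07],[.0,0,-.14]):
    q,p,o=rows(p,o,p+d,o,5); print(q[-1],p.round(3))
save(p,o)
```

```text
105 [0.51, 0.0, -0.08, 0.0, -0.5, -0.0] [ 0.562 -0.082  0.351]
78 [0.62, 0.0, 0.05, 0.0, -0.9, -0.0] [ 0.563 -0.029  0.428]
52 [0.31, 0.02, 0.01, 0.0, -0.87, -0.0] [0.567 0.011 0.452]
26 [0.27, 0.02, 0.1, -0.0, -0.86, -0.0] [0.572 0.053 0.442]
0 [0.23, 0.0, 0.23, -0.0, -0.87, -0.0] [0.572 0.074 0.398]
[0.33, 0.0, 0.33, 0.0, 0.0, 0.0] [0.572 0.074 0.328]
[0.66, 0.0, 0.66, 0.0, 0.0, 0.0] [0.572 0.074 0.188]
```

Call:
play_rows:
  series:
    - [0.1,0,-0.02,0,-0.1,0]
    - [0.2,0,-0.03,0,-0.2,0]
    - [0.31,0,-0.05,0,-0.3,0]
    - [0.41,0,-0.06,0,-0.4,0]
    - [0.51,0,-0.08,0,-0.5,0]

```text
time: 15.25
ee_pos: [0.562, -0.0815, 0.3523]
eef_rot: [0.62, 0.605, 0.357, -0.348]
ft_force: [0.4, 0.8, -0.7]
width: 0.0114
grip_force: 60.0
```

Call:
play_rows:
  series:
    - [0.12,0,0.01,0,-0.18,0]
    - [0.25,0,0.02,0,-0.36,0]
    - [0.37,0,0.03,0,-0.54,0]
    - [0.5,0,0.04,0,-0.72,0]
    - [0.62,0,0.05,0,-0.9,0]

```text
time: 15.75
ee_pos: [0.5632, -0.0283, 0.4294]
eef_rot: [0.687, 0.67, 0.202, -0.197]
ft_force: [0.0, 0.9, -2.4]
width: 0.0118
grip_force: 60.0
```

Call:
play_rows:
  series:
    - [0.06,0,0,0,-0.17,0]
    - [0.12,0.01,0,0,-0.35,0]
    - [0.19,0.01,0.01,0,-0.52,0]
    - [0.25,0.02,0.01,0,-0.7,0]
    - [0.31,0.02,0.01,0,-0.87,0]

```text
time: 16.25
ee_pos: [0.5672, 0.0115, 0.4528]
eef_rot: [0.715, 0.697, 0.042, -0.041]
ft_force: [0.5, -0.3, -2.1]
width: 0.0116
grip_force: 60.0
```

Call:
play_rows:
  series:
    - [0.05,0,0.02,0,-0.17,0]
    - [0.11,0.01,0.04,0,-0.34,0]
    - [0.16,0.01,0.06,0,-0.52,0]
    - [0.22,0.02,0.08,0,-0.69,0]
    - [0.27,0.02,0.1,0,-0.86,0]

```text
time: 16.75
ee_pos: [0.5712, 0.0537, 0.4424]
eef_rot: [0.706, 0.689, -0.119, 0.116]
ft_force: [-0.3, 0.4, -1.6]
width: 0.0114
grip_force: 60.0
```

Call:
play_rows:
  series:
    - [0.05,0,0.05,0,-0.17,0]
    - [0.09,0,0.09,0,-0.35,0]
    - [0.14,0,0.14,0,-0.52,0]
    - [0.18,0,0.18,0,-0.7,0]
    - [0.23,0,0.23,0,-0.87,0]

```text
time: 17.25
ee_pos: [0.5717, 0.0748, 0.3984]
eef_rot: [0.661, 0.645, -0.275, 0.268]
ft_force: [0.5, 0.1, -1.9]
width: 0.0113
grip_force: 60.0
```

Call:
play_rows:
  series:
    - [0.07,0,0.07,0,0,0]
    - [0.13,0,0.13,0,0,0]
    - [0.2,0,0.2,0,0,0]
    - [0.26,0,0.26,0,0,0]
    - [0.33,0,0.33,0,0,0]

```text
time: 17.75
ee_pos: [0.5721, 0.0734, 0.3274]
eef_rot: [0.662, 0.645, -0.274, 0.267]
ft_force: [-0.8, -0.3, -0.2]
width: 0.0117
grip_force: 60.0
```

Call:
play_rows:
  series:
    - [0.13,0,0.13,0,0,0]
    - [0.26,0,0.26,0,0,0]
    - [0.4,0,0.4,0,0,0]
    - [0.53,0,0.53,0,0,0]
    - [0.66,0,0.66,0,0,0]

```text
time: 18.25
ee_pos: [0.5718, 0.0736, 0.1865]
eef_rot: [0.662, 0.645, -0.274, 0.267]
ft_force: [-0.1, 0.1, -2.0]
width: 0.0115
grip_force: 60.0
```

Run:
```python
from h import *
check()
for c in K:
    vision.camera(c); print(c,[(round(d['conf'],2),np.round(d['point'],3)) for d in spotter.boxes_of(c,"pan")][:2])
p,o=load(); d=json.load(open('grasp.json')); gp,go=np.array(d[0]),R.from_quat(d[1])
p,o=line(p,o,gp+[0,0,.03],go,2,5)
p,o=line(p,o,gp+[0,0,0],go,1,5)
save(p,o)
```

```text
t 18.25 dp [-0.0001 -0.0003 -0.0017] da 0.06 q [-0.63  0.59  0.29  1.75  0.59  1.23 -0.71] f [-0.1  0.1 -2. ] w 0.0115 g 60.0
side [(0.92, array([ 0.58 , -0.198,  0.054]))]
top [(0.79, array([ 0.571, -0.162,  0.051]))]
[[-0.09, 0.016, 0.09, 0.0, -0.0, 0.0], [-0.18, 0.032, 0.18, 0.0, -0.0, 0.0], [-0.27, 0.048, 0.27, 0.0, -0.0, 0.0], [-0.36, 0.064, 0.36, 0.0, -0.0, 0.0], [-0.45, 0.08, 0.45, 0.0, -0.0, 0.0]]
[[-0.088, 0.016, 0.09, 0.0, -0.0, 0.0], [-0.176, 0.032, 0.18, 0.0, -0.0, 0.0], [-0.264, 0.048, 0.27, 0.0, -0.0, 0.0], [-0.352, 0.064, 0.36, 0.0, -0.0, 0.0], [-0.44, 0.08, 0.45, 0.0, -0.0, 0.0]]
-> [ 0.5911 -0.1165  0.1872]
[[0.028, -0.0, 0.028, 0.0, -0.0, 0.0], [0.056, -0.0, 0.056, 0.0, -0.0, 0.0], [0.084, -0.0, 0.084, 0.0, -0.0, 0.0], [0.112, -0.0, 0.112, 0.0, -0.0, 0.0], [0.14, -0.0, 0.14, 0.0, -0.0, 0.0]]
-> [ 0.5911 -0.1165  0.1575]
```

Call:
play_rows:
  series:
    - [-0.09,0.02,0.09,0,0,0]
    - [-0.18,0.03,0.18,0,0,0]
    - [-0.27,0.05,0.27,0,0,0]
    - [-0.36,0.06,0.36,0,0,0]
    - [-0.45,0.08,0.45,0,0,0]

```text
time: 18.95
ee_pos: [0.5814, -0.0241, 0.1886]
eef_rot: [0.662, 0.645, -0.274, 0.267]
ft_force: [-0.0, -0.3, -0.9]
width: 0.0113
grip_force: 60.0
```

Call:
play_rows:
  series:
    - [-0.09,0.02,0.09,0,0,0]
    - [-0.18,0.03,0.18,0,0,0]
    - [-0.26,0.05,0.27,0,0,0]
    - [-0.35,0.06,0.36,0,0,0]
    - [-0.44,0.08,0.45,0,0,0]

```text
time: 19.45
ee_pos: [0.5911, -0.1181, 0.187]
eef_rot: [0.661, 0.645, -0.275, 0.267]
ft_force: [0.3, -0.4, -1.7]
width: 0.0113
grip_force: 60.0
```

Call:
play_rows:
  series:
    - [0.03,0,0.03,0,0,0]
    - [0.06,0,0.06,0,0,0]
    - [0.09,0,0.09,0,0,0]
    - [0.12,0,0.12,0,0,0]
    - [0.14,0,0.14,0,0,0]

```text
time: 19.95
ee_pos: [0.5914, -0.1157, 0.1571]
eef_rot: [0.661, 0.645, -0.274, 0.267]
ft_force: [-0.8, 5.8, 11.0]
width: 0.0114
grip_force: 60.0
```

Call:
play_rows:
  series:
    - [0,0,0,0,0,0]
    - [0,0,0,0,0,0]

```text
time: 20.15
ee_pos: [0.5915, -0.116, 0.1577]
eef_rot: [0.661, 0.645, -0.274, 0.268]
ft_force: [-1.2, 3.1, 4.2]
width: 0.0114
grip_force: 60.0
```

```bash
cat >> h.py <<'E'
POST=np.array([.729,.242]); TL=.255
def tab(psi,h,back=0,psi_y=None):
    "TCP pose holding the tab at swivel azimuth psi (deg), head tilt h (rad)"
    a=np.radians(psi); u=np.array([np.cos(a),np.sin(a),0]); s=np.array([-u[1],u[0],0]); k=np.array([0,0,1.])
    t=np.cos(h)*u-np.sin(h)*k; n=np.sin(h)*u+np.cos(h)*k
    g=np.r_[POST,TL]+.13*u+.152*t
    o=frame(-n,-s); return g-(G+back)*o.as_matrix()[:,2],o,g
E
python3 - <<'E'
from h import *
p,o=load()
q,p,o=rows(p,o,p-.11*o.as_matrix()[:,2],o,5); print(q[-1],p.round(3))
tp,to,g=tab(140.3,.41,.1); print("tab",g,"pre",tp)
sl=Slerp([0,1],R.concatenate([o,to])); p0=p
for f,x in [(0.0,p0+[-.02,.03,.13]),(.25,[.52,.08,.43]),(.5,[.47,.2,.45]),(.7,[.44,.31,.46]),(.9,[.43,.43,.46]),(1,tp)]:
    q,p,o=rows(p,o,x,sl(f),5); print(q[-1],p.round(3))
save(p,o)
E
```

```text
[-0.0, -0.0, -0.73, 0.0, 0.0, 0.0] [ 0.593 -0.039  0.235]
tab [0.52172194 0.41408556 0.19441138] pre [0.44090917 0.48117762 0.43607272]
[-0.47, -0.14, -0.75, 0.0, 0.0, 0.0] [ 0.573 -0.009  0.364]
[0.1, -0.37, -0.72, -0.24, 0.17, -0.36] [0.52 0.08 0.43]
[0.57, -0.17, -0.64, -0.25, 0.16, -0.36] [0.47  0.199 0.45 ]
[0.58, 0.12, -0.48, -0.19, 0.14, -0.28] [0.44  0.309 0.46 ]
[0.6, 0.4, -0.36, -0.2, 0.13, -0.29] [0.43 0.43 0.46]
[0.24, 0.3, 0.06, -0.1, 0.07, -0.14] [0.441 0.482 0.435]
```

Call:
play_rows:
  series:
    - [0,0,0,0,0,0]
    - [0,0,0,0,0,0]
    - [0,0,0,0,0,0]
    - [0,0,0,0,0,0]
    - [0,0,0,0,0,0]
  fingers: 0.2

```text
time: 20.65
ee_pos: [0.591, -0.1166, 0.1574]
eef_rot: [0.661, 0.645, -0.274, 0.267]
ft_force: [1.0, -0.8, -0.1]
width: 0.0435
grip_force: 0.0
```

Call:
play_rows:
  series:
    - [0,0,0,0,0,0]
    - [0,0,0,0,0,0]
    - [0,0,0,0,0,0]

```text
time: 20.95
ee_pos: [0.5911, -0.1165, 0.1575]
eef_rot: [0.661, 0.645, -0.274, 0.267]
ft_force: [-0.5, -0.5, -0.5]
width: 0.0516
grip_force: 0.0
```

Call:
play_rows:
  series:
    - [0,0,-0.15,0,0,0]
    - [0,0,-0.3,0,0,0]
    - [0,0,-0.45,0,0,0]
    - [0,0,-0.6,0,0,0]
    - [0,0,-0.73,0,0,0]

```text
time: 21.45
ee_pos: [0.5931, -0.0382, 0.2357]
eef_rot: [0.661, 0.645, -0.274, 0.267]
ft_force: [-0.3, 0.6, -0.6]
width: 0.0526
grip_force: 0.0
```

Call:
play_rows:
  series:
    - [-0.12,-0.04,-0.19,0,0,0]
    - [-0.24,-0.07,-0.38,0,0,0]
    - [-0.35,-0.11,-0.56,0,0,0]
    - [-0.47,-0.14,-0.75,0,0,0]

```text
time: 21.85
ee_pos: [0.5724, -0.0086, 0.3654]
eef_rot: [0.661, 0.645, -0.275, 0.267]
ft_force: [1.2, 0.4, -0.7]
width: 0.0523
grip_force: 0.0
```

Run:
```python
from h import *
vs={c:vision.camera(c) for c in K}
a=cv2.resize(vs["side"][140:230,220:360],(420,270)); b=cv2.resize(vs["top"][140:280,320:480],(310,270))
cv2.imwrite("pics/b1.png",np.hstack([a,b]))
vision.camera("top"); print([(round(d['conf'],2),np.round(d['point'],3)) for d in spotter.boxes_of("top","pan")][:2])
for q in spotter.regions_of("top","pan")[:1]: print(cv2.boundingRect(q['pixels'].astype(np.uint8)))
```

```text
[(0.61, array([ 0.592, -0.254,  0.052]))]
(353, 206, 27, 7)
```

View pics/b1.png

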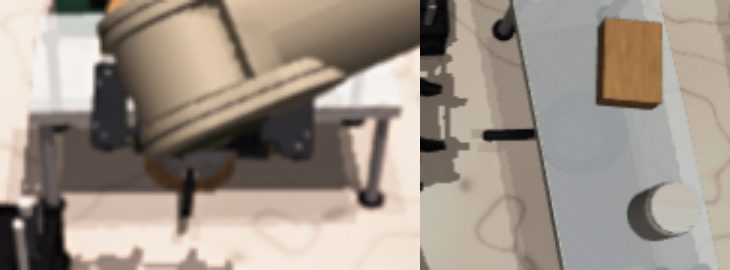

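The pan is back upright and empty on the mat, with the handle in the same pixels as at the start, (353–380, 206–213). Next is the magnifier.

Call:
play_rows:
  series:
    - [0.03,-0.12,-0.24,-0.08,0.06,-0.12]
    - [0.07,-0.25,-0.48,-0.16,0.11,-0.24]
    - [0.1,-0.37,-0.72,-0.24,0.17,-0.36]
    - [0.1,-0.37,-0.72,-0.24,0.17,-0.36]
  fingers: 0.2

```text
time: 22.5
ee_pos: [0.5186, 0.0834, 0.4316]
eef_rot: [0.589, 0.734, -0.225, 0.253]
ft_force: [0.3, 0.3, 0.4]
width: 0.0527
grip_force: 0.0
```

Call:
play_rows:
  series:
    - [0.19,-0.06,-0.21,-0.08,0.05,-0.12]
    - [0.38,-0.11,-0.43,-0.17,0.11,-0.24]
    - [0.57,-0.17,-0.64,-0.25,0.16,-0.36]
    - [0.57,-0.17,-0.64,-0.25,0.16,-0.36]

```text
time: 22.9
ee_pos: [0.4685, 0.2042, 0.4493]
eef_rot: [0.507, 0.81, -0.176, 0.237]
ft_force: [0.3, -1.1, -0.9]
width: 0.0521
grip_force: 0.0
```

Call:
play_rows:
  series:
    - [0.19,0.04,-0.16,-0.06,0.05,-0.09]
    - [0.39,0.08,-0.32,-0.13,0.09,-0.19]
    - [0.58,0.12,-0.48,-0.19,0.14,-0.28]
    - [0.58,0.12,-0.48,-0.19,0.14,-0.28]

```text
time: 23.3
ee_pos: [0.4391, 0.3133, 0.458]
eef_rot: [0.441, 0.86, -0.135, 0.218]
ft_force: [-0.8, -0.4, -0.4]
width: 0.0525
grip_force: 0.0
```

Call:
play_rows:
  series:
    - [0.2,0.13,-0.12,-0.07,0.04,-0.1]
    - [0.4,0.27,-0.24,-0.13,0.09,-0.19]
    - [0.6,0.4,-0.36,-0.2,0.13,-0.29]
    - [0.6,0.4,-0.36,-0.2,0.13,-0.29]

```text
time: 23.7
ee_pos: [0.4291, 0.4335, 0.4569]
eef_rot: [0.368, 0.903, -0.091, 0.201]
ft_force: [-0.7, -0.6, -1.0]
width: 0.052
grip_force: 0.0
```

Call:
play_rows:
  series:
    - [0.12,0.15,0.03,-0.05,0.03,-0.07]
    - [0.24,0.3,0.06,-0.1,0.07,-0.14]
    - [0.24,0.3,0.06,-0.1,0.07,-0.14]

```text
time: 24.0
ee_pos: [0.4421, 0.4825, 0.4311]
eef_rot: [0.332, 0.921, -0.07, 0.19]
ft_force: [-1.2, -0.4, -1.3]
width: 0.0524
grip_force: 0.0
```

Run:
```python
from h import *
check()
cv2.imwrite("pics/m1.png",cv2.resize(np.hstack([vision.camera("side")[260:420,200:360],vision.camera("top")[140:300,30:190]]),None,fx=2.4,fy=2.4,interpolation=cv2.INTER_CUBIC))
p,o=load(); tp,to,g=tab(140.3,.41)
q,p,o=rows(p,o,tp,to,5); print(q[-1],p.round(3)); save(p,o)
t=g
for c in K: print(c,proj(c,[g]).round(1))
```

```text
t 24.0 dp [ 0.0007  0.0009 -0.0044] da 0.29 q [-0.98  0.39 -0.03  1.36  0.42  1.46 -0.19] f [-1.2 -0.4 -1.3] w 0.0524 g 0.0
[-0.0, -0.0, 0.66, 0.0, -0.0, -0.0] [0.472 0.457 0.345]
side [[303.  379.1]]
top [[ 76.5 243.6]]
```

View pics/m1.png

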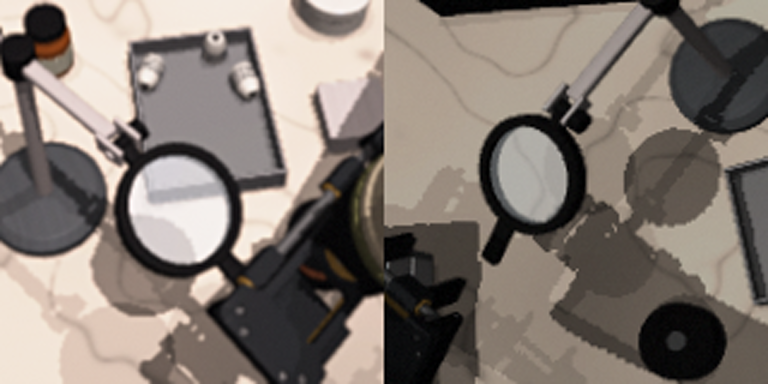

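The three chucks lie in the tray at side crop (215,43), (150,72) and (245,78). The tab in the top view is at full-frame (76.7,243.3), against a predicted (76.5,243.6). Approaching and gripping it.

Call:
play_rows:
  series:
    - [0,0,0.17,0,0,0]
    - [0,0,0.34,0,0,0]
    - [0,0,0.5,0,0,0]
    - [0,0,0.6,0,0,0]
    - [0,0,0.66,0,0,0]

```text
time: 24.6
ee_pos: [0.4725, 0.4551, 0.3437]
eef_rot: [0.334, 0.92, -0.069, 0.191]
ft_force: [-0.3, 0.7, 0.3]
width: 0.0522
grip_force: 0.0
```

Call:
play_rows:
  series:
    - [0,0,0,0,0,0]
    - [0,0,0,0,0,0]
    - [0,0,0,0,0,0]
    - [0,0,0,0,0,0]
    - [0,0,0,0,0,0]
  fingers: -1
  squeeze: 40

```text
time: 25.1
ee_pos: [0.4715, 0.4569, 0.3451]
eef_rot: [0.333, 0.921, -0.067, 0.191]
ft_force: [0.1, 0.0, 0.5]
width: 0.0201
grip_force: 0.0
```

Call:
play_rows:
  series:
    - [0,0,0,0,0,0]
    - [0,0,0,0,0,0]
    - [0,0,0,0,0,0]

```text
time: 25.4
ee_pos: [0.4716, 0.4568, 0.3449]
eef_rot: [0.333, 0.921, -0.068, 0.191]
ft_force: [-0.9, 0.9, 1.6]
width: 0.0175
grip_force: 40.0
```

Run:
```python
from h import *
check()
p,o=load()
for h in (.3,.2,.1,0):
    tp,to,g=tab(140.3,h); q,p,o=rows(p,o,tp,to,5); print(h,q[-1],p.round(3))
for psi in (150,160,170,180,190,200,210,214.5):
    tp,to,g=tab(psi,0); q,p,o=rows(p,o,tp,to,5); print(psi,q[-1],p.round(3))
```

```text
t 25.4 dp [-0.0001  0.0002  0.0003] da 0.04 q [-0.93  0.44 -0.02  1.48  0.43  1.28 -0.2 ] f [-0.9  0.9  1.6] w 0.0175 g 40.0
0.3 [-0.13, -0.0, -0.1, 0.0, 0.21, -0.0] [0.481 0.449 0.366]
0.2 [-0.11, -0.0, -0.1, 0.0, 0.19, -0.0] [0.49  0.442 0.385]
0.1 [-0.12, -0.0, -0.09, 0.0, 0.19, -0.0] [0.501 0.432 0.402]
0 [-0.11, -0.0, -0.1, 0.0, 0.19, -0.0] [0.512 0.422 0.419]
150 [-0.03, -0.32, 0.0, 0.0, 0.0, -0.33] [0.485 0.383 0.419]
160 [-0.02, -0.33, -0.0, 0.0, 0.0, -0.33] [0.463 0.338 0.418]
170 [-0.03, -0.32, -0.0, 0.0, 0.0, -0.33] [0.451 0.292 0.418]
180 [-0.03, -0.33, -0.0, 0.0, 0.0, -0.34] [0.447 0.242 0.418]
190 [-0.03, -0.33, -0.0, 0.0, 0.0, -0.33] [0.451 0.193 0.418]
200 [-0.03, -0.32, -0.0, 0.0, 0.0, -0.33] [0.464 0.146 0.418]
210 [-0.03, -0.33, -0.0, 0.0, 0.0, -0.34] [0.485 0.101 0.418]
214.5 [-0.0, -0.15, -0.0, 0.0, 0.0, -0.15] [0.497 0.082 0.418]
```

Call:
play_rows:
  series:
    - [-0.04,0,-0.03,0,0.07,0]
    - [-0.09,0,-0.07,0,0.14,0]
    - [-0.13,0,-0.1,0,0.21,0]

```text
time: 25.7
ee_pos: [0.4806, 0.449, 0.3657]
eef_rot: [0.336, 0.93, -0.05, 0.139]
ft_force: [0.5, 0.1, -3.6]
width: 0.0173
grip_force: 40.0
```

Call:
play_rows:
  series:
    - [-0.04,0,-0.03,0,0.06,0]
    - [-0.07,0,-0.07,0,0.13,0]
    - [-0.11,0,-0.1,0,0.19,0]
    - [-0.11,0,-0.1,0,0.19,0]

```text
time: 26.1
ee_pos: [0.4895, 0.4415, 0.3854]
eef_rot: [0.339, 0.936, -0.032, 0.093]
ft_force: [-3.2, 1.0, 2.1]
width: 0.0174
grip_force: 40.0
```

Run:
```python
from h import *
s=status.read_state();print(s['ft_force'],s['torque'],s['ee_pos'],s['width'],s['grip_force'])
```

```text
[-3.2160569   1.0252015   2.06114784] [0.07240962 0.69482716 0.07466638] [0.48953917 0.44146707 0.3854047 ] 0.017380807658675414 40.013830941170454
```

Forces are gentle. Finishing the levelling, then swinging.

Call:
play_rows:
  series:
    - [-0.04,0,-0.03,0,0.06,0]
    - [-0.08,0,-0.06,0,0.13,0]
    - [-0.12,0,-0.09,0,0.19,0]

```text
time: 26.4
ee_pos: [0.5003, 0.4325, 0.4013]
eef_rot: [0.339, 0.939, -0.016, 0.046]
ft_force: [-2.8, 2.5, -3.1]
width: 0.0177
grip_force: 40.0
```

Call:
play_rows:
  series:
    - [-0.04,0,-0.03,0,0.06,0]
    - [-0.07,0,-0.07,0,0.13,0]
    - [-0.11,0,-0.1,0,0.19,0]
    - [-0.11,0,-0.1,0,0.19,0]

```text
time: 26.8
ee_pos: [0.5121, 0.4226, 0.4185]
eef_rot: [0.34, 0.94, 0.001, -0.001]
ft_force: [-3.3, 1.7, 2.5]
width: 0.0174
grip_force: 40.0
```

Call:
play_rows:
  series:
    - [0,-0.08,0,0,0,-0.08]
    - [-0.01,-0.16,0,0,0,-0.16]
    - [-0.02,-0.24,0,0,0,-0.25]
    - [-0.03,-0.32,0,0,0,-0.33]

```text
time: 27.2
ee_pos: [0.4845, 0.3829, 0.4183]
eef_rot: [0.256, 0.967, 0.001, 0.001]
ft_force: [-0.1, 1.0, -0.7]
width: 0.0177
grip_force: 40.0
```

Call:
play_rows:
  series:
    - [0,-0.08,0,0,0,-0.08]
    - [-0.01,-0.16,0,0,0,-0.16]
    - [-0.02,-0.24,0,0,0,-0.25]
    - [-0.03,-0.33,0,0,0,-0.33]

```text
time: 27.6
ee_pos: [0.4639, 0.3377, 0.4183]
eef_rot: [0.172, 0.985, 0.001, 0.001]
ft_force: [1.2, 0.9, -0.1]
width: 0.0174
grip_force: 40.0
```

Run:
```python
from h import *
s=status.read_state();print(s['ft_force'],s['torque'],s['ee_pos'],s['width'],np.round(s['joint_positions'],2))
```

```text
[ 1.20261476  0.87769449 -0.07591211] [ 0.2622526  -0.38789522  0.09330532] [0.46386331 0.33768275 0.41829981] 0.017401920142540828 [-0.61  0.22 -0.12  1.58  0.03  1.35  0.5 ]
```

Call:
play_rows:
  series:
    - [0,-0.08,0,0,0,-0.08]
    - [-0.01,-0.16,0,0,0,-0.16]
    - [-0.02,-0.24,0,0,0,-0.25]
    - [-0.03,-0.32,0,0,0,-0.33]

```text
time: 28.0
ee_pos: [0.4518, 0.2908, 0.4183]
eef_rot: [0.086, 0.996, 0.001, 0.001]
ft_force: [1.2, 2.6, 0.7]
width: 0.017
grip_force: 40.0
```

Call:
play_rows:
  series:
    - [0,-0.08,0,0,0,-0.08]
    - [-0.01,-0.16,0,0,0,-0.17]
    - [-0.02,-0.25,0,0,0,-0.25]
    - [-0.03,-0.33,0,0,0,-0.34]

```text
time: 28.4
ee_pos: [0.4478, 0.2411, 0.4183]
eef_rot: [-0.002, 1.0, 0.001, 0.001]
ft_force: [3.2, 1.8, -0.4]
width: 0.0175
grip_force: 40.0
```

Call:
play_rows:
  series:
    - [0,-0.08,0,0,0,-0.08]
    - [-0.01,-0.16,0,0,0,-0.16]
    - [-0.02,-0.25,0,0,0,-0.25]
    - [-0.03,-0.33,0,0,0,-0.33]

```text
time: 28.8
ee_pos: [0.4526, 0.1915, 0.4183]
eef_rot: [-0.088, 0.996, 0.001, 0.001]
ft_force: [2.7, 3.0, -0.5]
width: 0.0171
grip_force: 40.0
```

Call:
play_rows:
  series:
    - [0,-0.08,0,0,0,-0.08]
    - [-0.01,-0.16,0,0,0,-0.16]
    - [-0.02,-0.24,0,0,0,-0.25]
    - [-0.03,-0.32,0,0,0,-0.33]

```text
time: 29.2
ee_pos: [0.4655, 0.1452, 0.4183]
eef_rot: [-0.174, 0.985, 0.001, 0.002]
ft_force: [2.4, 3.5, 0.7]
width: 0.0175
grip_force: 40.0
```

Call:
play_rows:
  series:
    - [0,-0.08,0,0,0,-0.08]
    - [-0.01,-0.16,0,0,0,-0.17]
    - [-0.02,-0.25,0,0,0,-0.25]
    - [-0.03,-0.33,0,0,0,-0.34]

```text
time: 29.6
ee_pos: [0.4868, 0.1002, 0.4182]
eef_rot: [-0.261, 0.965, 0.001, 0.002]
ft_force: [3.0, 3.3, 0.1]
width: 0.0174
grip_force: 40.0
```

Call:
play_rows:
  series:
    - [0,-0.08,0,0,0,-0.08]
    - [0,-0.15,0,0,0,-0.15]
    - [0,-0.15,0,0,0,-0.15]
    - [0,-0.15,0,0,0,-0.15]

```text
time: 30.0
ee_pos: [0.4987, 0.0811, 0.4183]
eef_rot: [-0.298, 0.955, 0.0, 0.003]
ft_force: [6.9, 2.9, -0.5]
width: 0.0172
grip_force: 40.0
```

Run:
```python
from h import *
s=status.read_state();tp,to,g=tab(214.5,0)
print(s['ft_force'],s['torque'],s['ee_pos'],tp,np.degrees((to.inv()*R.from_quat(s['eef_rot'])).as_rotvec()),np.round(s['joint_positions'],2))
a=vision.camera("side");b=vision.camera("top")
for c in K: print(c,[(round(d['conf'],2),np.round(d['point'],3)) for d in spotter.boxes_of(c,"lens")][:2])
cv2.imwrite("pics/m2.png",cv2.resize(np.hstack([a[230:400,170:370],b[110:280,120:320]]),None,fx=2,fy=2,interpolation=cv2.INTER_CUBIC))
save(s['ee_pos'],R.from_quat(s['eef_rot']))
```

```text
[ 6.89892487  2.85489233 -0.4815138 ] [ 0.71061883 -1.42102839  0.08874776] [0.49866674 0.08111593 0.41832195] [0.49659641 0.08227344 0.4185    ] [ 0.07318596 -0.31168962 -0.12378989] [-0.31  0.06  0.06  1.76 -0.    1.32  1.93]
side [(0.61, array([0.569, 0.136, 0.259]))]
top []
```

View pics/m2.png

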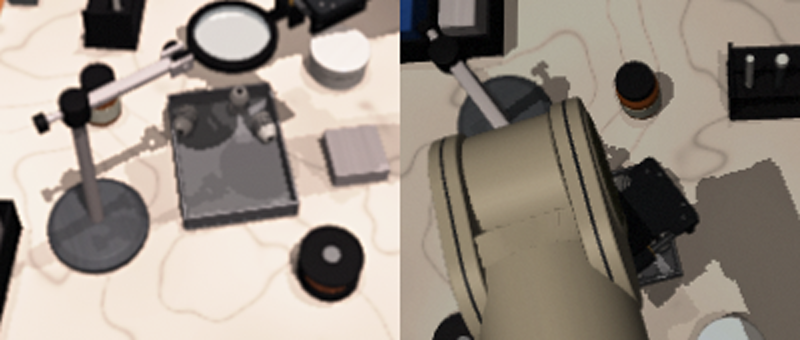

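The lens is over the tray: the side-view ring is at full-frame (286,248) and the spotter puts it at (0.569, 0.136), against the tray middle at (0.566, 0.130). Releasing and backing off for a clear check.

Call:
play_rows:
  series:
    - [0,0,0,0,0,0]
    - [0,0,0,0,0,0]
    - [0,0,0,0,0,0]
    - [0,0,0,0,0,0]
    - [0,0,0,0,0,0]
  fingers: 0.2

```text
time: 30.7
ee_pos: [0.4978, 0.0808, 0.4179]
eef_rot: [-0.298, 0.955, 0.001, 0.001]
ft_force: [-0.4, 0.4, -0.1]
width: 0.0481
grip_force: 0.0
```

Call:
play_rows:
  series:
    - [0,0,0,0,0,0]
    - [0,0,-0.15,0,0,0]
    - [0,0,-0.4,0,0,0]
    - [0,0,-0.7,0,0,0]
    - [0,0,-1,0,0,0]

```text
time: 31.2
ee_pos: [0.4973, 0.0804, 0.5696]
eef_rot: [-0.298, 0.955, 0.001, 0.001]
ft_force: [1.6, 0.4, 0.1]
width: 0.0525
grip_force: 0.0
```

Call:
play_rows:
  series:
    - [0.3,0,0,0,0,0]
    - [0.6,0,0,0,0,0]
    - [0.9,0,0,0,0,0]
    - [0.9,0,0,0,0,0]

```text
time: 31.6
ee_pos: [0.3833, 0.0005, 0.5691]
eef_rot: [-0.295, 0.955, 0.001, 0.003]
ft_force: [1.3, 0.9, 0.2]
width: 0.0523
grip_force: 0.0
```

Run:
```python
from h import *
s=status.read_state(); print(s['ee_pos'],R.from_quat(s['eef_rot']).as_matrix().round(2).tolist())
for c in K:
    vision.camera(c)
    for n in ("lens","tray","tab_grip"): print(c,n,[(round(d['conf'],2),np.round(d['point'],3)) for d in spotter.boxes_of(c,n)][:2])
```

```text
[3.83337521e-01 5.33851452e-04 5.69072226e-01] [[-0.83, -0.56, 0.0], [-0.56, 0.83, 0.0], [-0.01, -0.0, -1.0]]
side lens [(0.87, array([0.568, 0.134, 0.261]))]
side tray [(0.58, array([0.563, 0.145, 0.006]))]
side tab_grip [(0.85, array([0.566, 0.132, 0.258]))]
top lens [(0.71, array([0.566, 0.128, 0.256])), (0.34, array([0.439, 0.289, 0.049]))]
top tray [(0.67, array([0.583, 0.09 , 0.   ]))]
top tab_grip [(0.71, array([0.565, 0.131, 0.256]))]
```

Run:
```python
from h import *
from scipy.optimize import minimize
M={}
ims={}
for c in K:
    ims[c]=vision.camera(c); g=spotter.regions_of(c,"lens")[0]; m=g['pixels'].astype(np.uint8); 
    M[c]=m; print(c,g['conf'],m.sum(),cv2.boundingRect(m))
def model(c,v):
    psi,h,dx,dy=v; a=np.radians(psi); u=np.array([np.cos(a),np.sin(a),0]); s=np.array([-u[1],u[0],0]);k=np.array([0,0,1.])
    t=np.cos(h)*u-np.sin(h)*k; n=np.sin(h)*u+np.cos(h)*k; ax=np.r_[POST+[dx,dy],TL]+.13*u
    m=np.zeros((420*4,560*4),np.uint8); th=np.linspace(0,2*np.pi,60)
    P=[ax+.07*t+.054*(np.cos(x)*t+np.sin(x)*s)+w*n for x in th for w in(-.008,.008)]
    Q=[ax+r_*t+y*s+w*n for r_ in(.12,.168) for y in(-.009,.009) for w in(-.005,.005)]
    for pts in(P,Q):
        q=(proj(c,pts)*4+1.5).astype(np.int32); cv2.fillConvexPoly(m,cv2.convexHull(q),1)
    return cv2.resize(m.astype(np.float32),(560,420),interpolation=cv2.INTER_AREA)
def cost(v,cs=("side","top")): return sum(np.abs(model(c,v)-M[c]).sum()/M[c].sum() for c in cs)+ (v[2]**2+v[3]**2)/.01**2*.02
for h in(-.2,-.1,-.05,0,.05,.1,.2): print(h,round(cost([214.5,h,0,0]),3),round(cost([214.5,h,0,0],("side",)),3),round(cost([214.5,h,0,0],("top",)),3))
b=minimize(cost,[214.5,0,0,0],method="Nelder-Mead",options=dict(initial_simplex=[[214.5,0,0,0],[217,0,0,0],[214.5,.08,0,0],[214.5,0,.006,0],[214.5,0,0,.006]])); print(b.x,b.fun)
a=ims["side"][130:370,180:380];d=ims["top"][100:340,150:450]
cv2.imwrite("pics/f.png",cv2.resize(np.hstack([a,d]),None,fx=1.6,fy=1.6,interpolation=cv2.INTER_CUBIC))
```

```text
side 0.58 1653 (251, 230, 71, 39)
top 0.71 2439 (172, 174, 54, 66)
-0.2 0.551 0.4 0.151
-0.1 0.409 0.245 0.164
-0.05 0.342 0.164 0.178
0 0.295 0.105 0.189
0.05 0.323 0.124 0.199
0.1 0.414 0.207 0.206
0.2 0.578 0.359 0.219
[2.14863013e+02 1.49005360e-02 2.34940048e-03 1.29964536e-03] 0.22276750895411027
```

View pics/f.png

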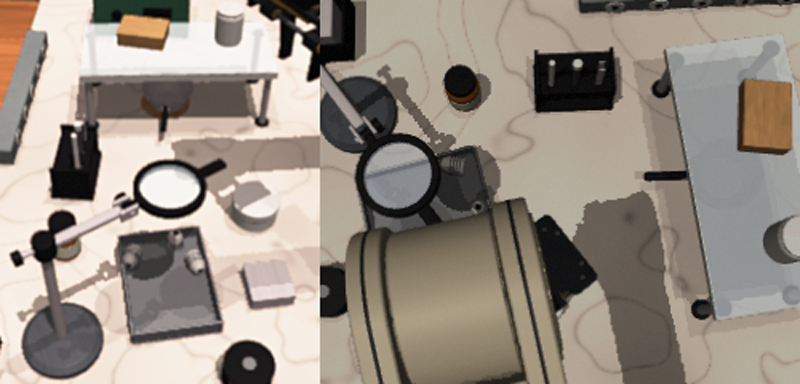

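The final picture shows the lens level, with a fitted tilt of about 0.01 rad and its centre within a few mm of the tray's middle. The three chucks are in the tray, the pan is on its mat, and the arm is clear.

```bash
python3 -c "
from bench import job
print(job.close_job())"
```

```text
the job is handed in; nothing more can be done
None
```

The job is handed in, with no verdict shown: the three chuck bodies are in the tray, the empty pan is upright on its cork mat, and the magnifier lens is level over the middle of the tray (about 0.01 rad tilt, centre within a few mm).

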